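Release the ball inspection dish, lift it and turn it a quarter turn

ROBOT

A 6-joint arm with a two-finger parallel gripper is mounted at the origin on a cart in front of the work surface, level with it; the furniture and walls round the work are solid. World frame = base frame: x ahead of the robot, y to its left, z up, the work surface at z = 0. Lengths are in m, angles in rad, forces in N, time in s.
With the tool pointing down it reaches from about 0.275 to 0.75 m from the base axis. Payload 10.2 kg.
Tool frame: the origin (TCP) lies midway between the tips of the shut fingers; the grasp point (between the pads) lies 19 mm behind it (env.hold_point_z is the distance from the TCP to the grasp point, in m); z points along the fingers, y is the line along which they close (so a half turn about z gives the same grasp; the last joint's range is limited). The gripper opens to 85 mm and grips with 20 to 120 N. Pads are 22 mm wide; open, the fingers measure 114 mm over their backs; the gripper's body (76 mm by 85 mm) begins 54 mm behind the grasp point. The pads swing forward as they close: fully open they stand 13 mm farther back than shut.
Start: joints at [-1.358, 0.313, 1.498, -0, 1.331, -0.223], TCP at [0.222, -0.476, 0.231] pointing down, gripper open.
Joint ranges: [-2.94, 2.94], [-0.97, 2.17], [0.19, 2.56], [-1.23, 4.37], [0.02, 3.11], [-2.88, 2.88]. Speed limits (rad/s): [2.39, 2.39, 3.01, 3.14, 3.14, 3.14].

INTERFACE

Orientations are given as a unit quaternion [x, y, z, w].
In Python, from bench import env, kinematics, monitor, eyes, job gives the robot as it stands. The module is installed in compiled form; this text tells all that it offers. Calls block until the motion is done:
- env.reach(position, orientation): joint-space move of the TCP to a pose.
- env.movel(position, velocity=0.15, frame=None, guard=None): straight line of the TCP; frame=None keeps the orientation; velocity is the mean speed in m/s. With guard (N) it stops when the force on the tool has changed by that much, and returns True; else False.
- env.set_joints(angles): joint-space move.
- env.release() and env.close_gripper(effort=None): open the fingers fully, or close them until they stop; effort is the grip in N (None keeps the last).
- env.hold(seconds).
- kinematics.ik(position, orientation): joint angles nearest the present ones, or None.
- monitor.sense(): the state.
- eyes.grab_frame(name): name is "side" or "top"; returns a dict with "frame" (384x512x3 uint8, red, green, blue), "mtx" (3x3 intrinsics, pixels), "view" (4x4, takes a point from world to camera coordinates). Camera axes: x right, y down, z forward; pixel columns grow to the right and rows downward; lengths in m; the calibration is good to about 2 mm. A picture is of the moment at which its call begins. There is no depth.
A pose or a line that the arm cannot do raises env.MotionError and nothing moves.
- job.hand_in(): hands the job in; it is judged then, once.
The state is a dict: "clock": time; "joints": joint angles; "qvel": joint speeds; "joint_efforts": joint torques, N m; "position": TCP position; "ee_rot": TCP orientation; "contact_force": force on the tool from outside, world axes, zero at the start; "ft_torque": the same for the moment, N m; "finger_gap": opening from 0.0 (shut) to 1.0 (fully open); "gripper_force": force on a finger pad.
Only numpy, scipy, OpenCV 4.12 (cv2) and the standard library are available. Lean on these libraries where they do the work, as an engineer would, in place of code of your own. Each camera call takes 0.05 s, during which the arm holds its last target. There are 200 camera calls.

TASK

Swing the red-knobbed retaining lever of the inspection stand to its 90 degree line (the wide yellow one), so that its hook lets go of the dish. Then lift the dish straight up by its handle bar until it is about 10 cm above its seat, and give it a quarter turn anticlockwise (seen from above) over the stand, keeping it level so that the loose steel ball stays in the middle; do not touch the ball or shift the things lying around. Finish still holding the dish there, level and still, with nothing else carrying it; the lever stays on its line.

Things in the scene. Friction and masses are not known exactly. Their poses are not given: they have to be found in the camera images.
- stand: grey fixed base plate, 130 (x) x 200 (y) x 12 mm. Origin on the bench below the centre of the dish seat (ring 5 mm high, bore 68 mm, on the plate); z up; the plate reaches 65 mm along +x, -x, +y and 135 mm along -y. Lever pivot at x=0, y=-85 mm on a black dial: thin white lines at 0, 30, 60 degrees, wide yellow line at 90 degrees, running from the pivot along the stand's -x
- lever (a joint): retaining lever, rad. 0: grip end along the stand's -y, hook end (45 mm long, underside 40 mm above the bench) over the dish rim, blocking it. Grows clockwise seen from above, grip end swinging to the stand's -x; 1.571 = yellow 90 degree line, dish free. Range -0.1 to 2.1, starts at 0 to 0.3; stays where left (friction 0.08 N m, no detent)
- lever_knob (a point): the lever's upright round red grip, 16 mm diameter, 40 mm high, on a horizontal radius of 90 mm from the pivot. Point on its axis, 72 mm above the bench, 18 mm below its top. Below the grip lies the steel lever arm, 12 mm wide, its top 46 mm above the bench
- lever_hinge (a point): point on the lever's vertical pivot axis, 43 mm above the bench
- dish: loose round aluminium dish, 120 mm over the rim, about 0.22 kg, with an arched bail handle along its x axis. Origin at the centre of the underside of its round foot (64 mm diameter, 5 mm high), z up; seated, 12 mm above the bench with axes parallel to the stand's. Hollow slopes 7 degrees down to its centre; rim top 24 mm above the origin
- dish_bar (a point): centre of the black flat grip bar on top of the bail: 70 mm long along the dish's x, 12 mm wide along its y, 16 mm high; 84 mm above the dish's origin, straight above its centre (96 mm above the bench when seated). Take it across its width
- dish_tab (a point): small red tab on the rim, on the dish's +y side, 64 mm from the dish's axis. Seated, it points along the stand's +y, away from the lever; after the anticlockwise quarter turn it points along the stand's -x
- dish_centre (a point): deepest point of the dish's hollow, in its middle, 8 mm above the dish's origin
- ball_center (a point): centre of the loose polished steel ball, 20 mm diameter, about 35 g, lying in the middle of the dish; it rolls if the dish is tilted or jerked
- pcb_blue: bystander: blue circuit board, 42x58x16 mm, origin under its centre
- flux_tin: bystander: round yellow flux tin, 74 mm diameter, 26 mm high, origin under its centre
- driver_red: bystander: red-handled screwdriver lying down, 134 mm long, origin under its centre
- masking_tape: bystander: roll of masking tape, 100 mm diameter, 25 mm high, origin under its centre
- ball: the ball as a body (its axes turn as it rolls; for its place use ball_center)

How it is judged:
By the outcome, as a careful person would: the job done as asked, in the order asked, and still so for the second after the job is handed in, while the arm keeps its last pose, push and grip.
It also fails if it takes over 58 s, if anything falls off the work surface, if the arm or the gripper's body presses on something with over 40 N, if the wrist force passes 120 N, or if a joint passes its speed limit or range.

## Working session

There is one attempt and no reset: what is moved stays moved. The work goes in short steps, each a Python script; the robot and the scene stay as the last script left them, time stands still between calls to the robot, and variables do not carry over. Pictures are saved under pics/ and viewed, at most 10 in all, crops included, and the job is handed in when it is done.

```bash
mkdir -p pics; python3 - <<'E'
from bench import env, kinematics, monitor, eyes, job
import cv2, numpy as np, pickle
d={}
for n in("side","top"):
    f=eyes.grab_frame(n); d[n]=f; cv2.imwrite(f"pics/{n}0.png",cv2.resize(f["frame"][:,:,::-1],(800,600),interpolation=cv2.INTER_CUBIC))
    V=f["view"]; print(n,f["mtx"].round(1).tolist(),(-V[:3,:3].T@V[:3,3]).round(3),V[:3,:3].round(3).tolist())
pickle.dump(d,open("f0.pkl","wb"))
s=monitor.sense(); print(s, env.hold_point_z)
E
```

```text
side [[471.3, 0.0, 256.5], [0.0, 471.3, 197.1], [0.0, 0.0, 1.0]] [ 0.553 -0.602  1.326] [[0.999, 0.037, -0.002], [0.032, -0.883, -0.468], [-0.019, 0.468, -0.884]]
top [[460.6, 0.0, 258.6], [0.0, 460.6, 194.2], [0.0, 0.0, 1.0]] [0.445 0.077 1.298] [[0.002, -1.0, -0.004], [-0.998, -0.002, -0.06], [0.06, 0.004, -0.998]]
{'clock': 0.1, 'joints': array([-1.35837898e+00,  3.13439357e-01,  1.49835613e+00,  9.09628452e-06,
        1.33102665e+00, -2.23409086e-01]), 'qvel': array([ 0.00050851, -0.00255657, -0.002223  ,  0.00180075,  0.00240902,
       -0.00025807]), 'joint_efforts': array([ 2.76675775e-03, -4.12898397e+01, -2.60143912e+01, -1.44595087e-04,
        2.99146392e-03, -1.44387099e-05]), 'position': array([ 0.22157027, -0.47569659,  0.230771  ]), 'ee_rot': array([ 9.76350772e-01,  2.16191564e-01,  7.79583898e-06, -6.14710851e-04]), 'contact_force': array([ 0.35499211, -0.2838545 , -0.14098777]), 'ft_torque': array([ 0.02156884, -0.01168905,  0.00616859]), 'gripper_force': 0.0, 'finger_gap': 1.0029046759575302} 0.0187
```

View pics/top0.png

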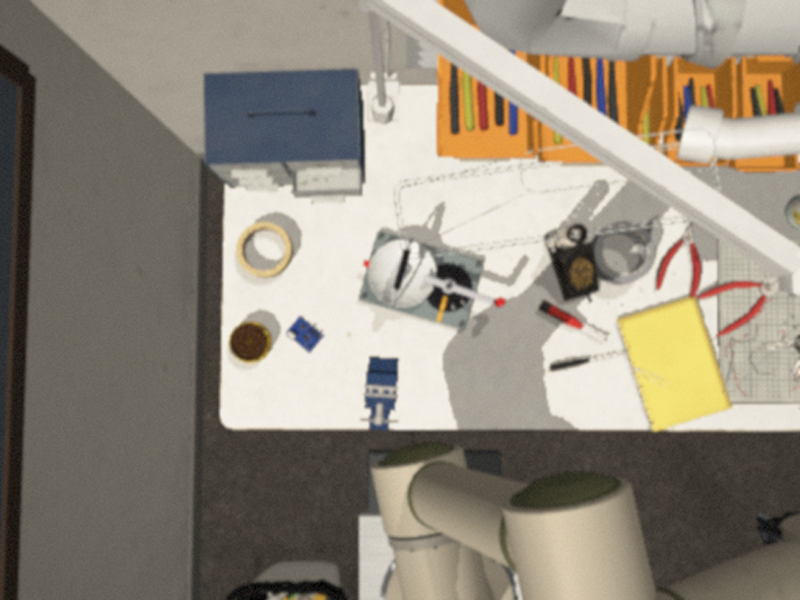

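View pics/side0.png

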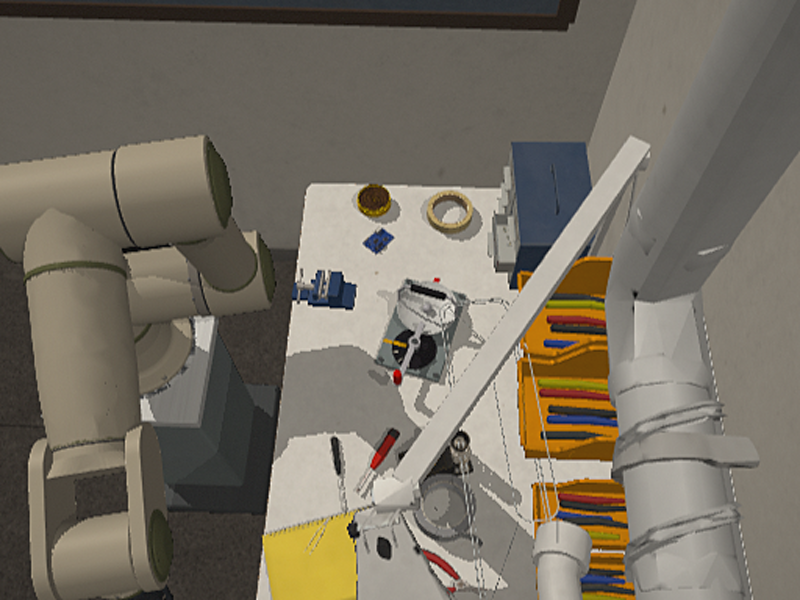

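The stand sits near (420,280) in the top view and (425,330) in the side view. A lamp arm runs overhead, close to it. Next I'll enlarge crops of the stand.

```bash
python3 - <<'E'
import cv2,pickle
d=pickle.load(open("f0.pkl","rb"))
def crop(n,x,y,w,h,k,o):
    im=d[n]["frame"][y:y+h,x:x+w,::-1]; im=cv2.resize(im,None,fx=k,fy=k,interpolation=cv2.INTER_CUBIC)
    for i in range(0,w,10):
        cv2.putText(im,str(x+i),(i*k,8),0,.3,(0,0,255),1); cv2.line(im,(i*k,10),(i*k,16),(0,0,255),1)
    for j in range(0,h,10):
        cv2.putText(im,str(y+j),(0,j*k+4),0,.3,(0,0,255),1); cv2.line(im,(20,j*k),(26,j*k),(0,0,255),1)
    cv2.imwrite(o,im)
crop("top",225,140,105,75,7,"pics/topc.png")
crop("side",230,170,80,80,7,"pics/sidec.png")
E
```

```text
(no output)
```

View pics/topc.png

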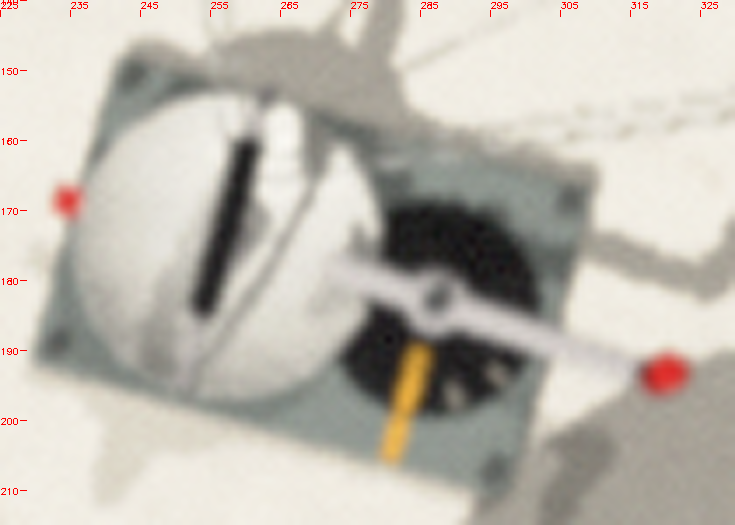

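View pics/sidec.png

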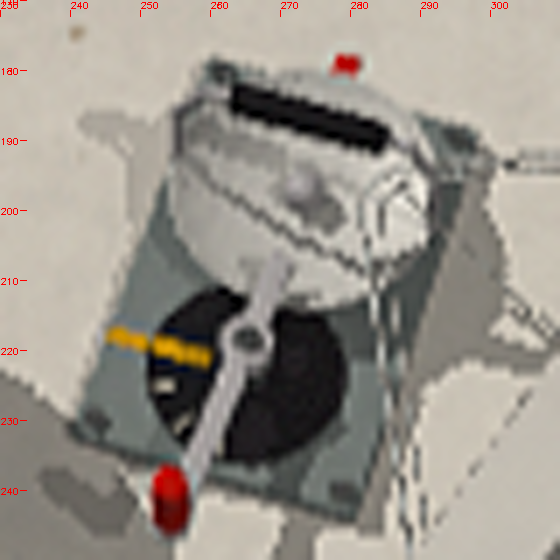

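```bash
cat > h.py <<'E'
import numpy as np, cv2, pickle
from scipy.optimize import least_squares
def proj(f,P):
    V=f["view"]; q=np.atleast_2d(P)@V[:3,:3].T+V[:3,3]; q=q@f["mtx"].T; return q[:,:2]/q[:,2:]
def ray(f,uv):
    V=f["view"]; R=V[:3,:3]; d=R.T@np.linalg.solve(f["mtx"],[*uv,1]); return -R.T@V[:3,3], d/np.linalg.norm(d)
def onplane(f,uv,z):
    c,d=ray(f,uv); return c+d*(z-c[2])/d[2]
def stand(p,L):
    c,s=np.cos(p[2]),np.sin(p[2]); L=np.atleast_2d(L)
    return np.c_[p[0]+c*L[:,0]-s*L[:,1], p[1]+s*L[:,0]+c*L[:,1], L[:,2]]
def knob(th,z=.072,r=.09): return [-r*np.sin(th),-.085-r*np.cos(th),z]
E
python3 - <<'E'
from h import *
d=pickle.load(open("f0.pkl","rb")); T,S=d["top"],d["side"]
C=[[.065,.065,.012],[.065,-.135,.012],[-.065,.065,.012],[-.065,-.135,.012]]
base=[[0,0,.104],[0,-.085,.049],[0,.064,.036]]
top=[(257.1,172.6),(287.4,182.7),(234.6,168.7),(242.6,147.1),(310.4,164.3),(230,191.4),(293.3,214.3),(320,193.4)]
sid=[(274.3,186.9),(265.3,218.3),(279.6,179.1),(300,191.4),(281.4,244.6),(260.7,178.6),(240.7,231.4),(254,237.9)]
def res(p):
    W=stand(p,base+C+[knob(p[3],.090)])
    return np.r_[proj(T,W)-top+p[4:6],proj(S,W)-sid+p[6:8]]
r=least_squares(lambda p:np.r_[res(p).ravel(),p[4:]*1.],[.45,.08,0,.1,0,0,0,0],loss="soft_l1")
p=r.x; print(p.round(4),np.degrees(p[2:4])); print(res(p).round(1).tolist())
np.save("stand.npy",p)
print("bar",stand(p,[0,0,.096]),"knob",stand(p,knob(p[3])),"knob90",stand(p,knob(np.pi/2)),"hinge",stand(p,[0,-.085,.043]))
# lamp beam 3D line
k=512/800
def pl(f,a,b):
    c,d1=ray(f,np.array(a)*k); _,d2=ray(f,np.array(b)*k); n=np.cross(d1,d2); return n/np.linalg.norm(n),c
n1,c1=pl(T,(375,0),(795,265)); n2,c2=pl(S,(635,155),(400,485))
dr=np.cross(n1,n2); dr/=np.linalg.norm(dr); print("beam angle between planes",n1@n2)
for x in(-.6,-.4,-.3,-.2,-.1,0,.1,.2):
    P=np.linalg.solve([n1,n2,[0,1,0]],[n1@c1,n2@c2,x]); print(P.round(3), (proj(T,P)/k).round(),(proj(S,P)/k).round())
for n,uv in(("tape",(265,248)),("tin",(250,341)),("pcb",(305,333)),("driver",(572,320)),("black",(572,262)),("vise",(380,390))): print(n,onplane(T,np.array(uv)*k,.02).round(3))
E
```

```text
[ 0.5769  0.0849 -0.284   0.0732 -0.0312  0.6498  0.7834  0.2789] [-16.27467055   4.19145997]
[[0.1, -0.6], [-0.1, 0.3], [0.5, -0.5], [-0.8, -0.0], [-0.3, 2.7], [-1.4, -0.1], [4.0, -2.8], [0.4, 0.3], [0.4, -0.8], [0.3, 0.3], [0.5, 0.8], [-0.6, -2.4], [-0.5, -0.2], [-0.1, -0.7], [-0.7, 0.5], [-0.1, 1.0]]
bar [[0.57688358 0.08486104 0.096     ]] knob [[ 0.52159416 -0.08105206  0.072     ]] knob90 [[0.46666935 0.02848887 0.072     ]] hinge [[0.55306298 0.00326706 0.043     ]]
beam angle between planes 0.8667057343380242
[ 0.398 -0.6    0.458] [[992. 389.]] [[254. 690.]]
[ 0.528 -0.4    0.456] [[814. 277.]] [[387. 503.]]
[ 0.594 -0.3    0.454] [[726. 222.]] [[444. 423.]]
[ 0.659 -0.2    0.453] [[640. 167.]] [[495. 352.]]
[ 0.724 -0.1    0.452] [[555. 114.]] [[541. 287.]]
[0.789 0.    0.451] [[471.  61.]] [[583. 228.]]
[0.854 0.1   0.449] [[388.   8.]] [[621. 174.]]
[0.92  0.2   0.448] [[306. -43.]] [[657. 124.]]
tape [0.621 0.33  0.02 ]
tin [0.455 0.355 0.02 ]
pcb [0.469 0.257 0.02 ]
driver [ 0.494 -0.217  0.02 ]
black [ 0.597 -0.218  0.02 ]
vise [0.369 0.124 0.02 ]
```

```bash
cat >> h.py <<'E'
from scipy.spatial.transform import Rotation as R
def quat(phi):
    y=np.array([np.cos(phi),np.sin(phi),0]); z=np.array([0,0,-1.]); return R.from_matrix(np.c_[np.cross(y,z),y,z]).as_quat()
P=np.load("stand.npy"); YAW=P[2]; HP=.0187
E
python3 - <<'E'
from bench import env, kinematics, monitor
from h import *
for off in(0,np.pi):
    for n,l,ph in(("k0",knob(P[3]),YAW-P[3]),("k45",knob(.8),YAW-.8),("k90",knob(1.571),YAW-1.571),("k90up",knob(1.571,.2),YAW-1.571),("bar",[0,0,.096],YAW-1.571),("lift",[0,0,.196],YAW-1.571),("turn",[0,0,.196],YAW)):
        w=stand(P,l)[0]-[0,0,HP]; q=kinematics.ik(w,quat(ph+off)); print(off,n,None if q is None else np.round(q,2))
E
```

```text
0 k0 [-0.38  0.53  1.69 -0.    0.92 -0.02]
0 k45 [-0.33  0.44  1.85 -0.    0.86  0.75]
0 k90 [-0.19  0.42  1.87 -0.    0.85  1.66]
0 k90up [-0.19  0.24  1.74 -0.    1.17  1.66]
0 bar [-0.05  0.6   1.5  -0.    1.05  1.8 ]
0 lift [-0.05  0.48  1.39 -0.    1.26  1.8 ]
0 turn [-0.05  0.48  1.39 -0.    1.26  0.23]
3.141592653589793 k0 None
3.141592653589793 k45 [-0.33  0.44  1.85 -0.    0.86 -2.39]
3.141592653589793 k90 [-0.19  0.42  1.87 -0.    0.85 -1.48]
3.141592653589793 k90up [-0.19  0.24  1.74 -0.    1.17 -1.48]
3.141592653589793 bar [-0.05  0.6   1.5  -0.    1.05 -1.34]
3.141592653589793 lift [-0.05  0.48  1.39 -0.    1.26 -1.34]
3.141592653589793 turn None
```

```bash
python3 - <<'E'
from bench import env, kinematics, monitor, eyes
from h import *
def st(t):
    s=monitor.sense(); print(t,round(s["clock"],2),s["position"].round(4),s["contact_force"].round(1),round(s["finger_gap"],3),round(s["gripper_force"],1))
q=quat(YAW-P[3]); k=stand(P,knob(P[3]))[0]-[0,0,HP]
env.reach([.34,-.26,.23],q); st("mid")
env.reach(k+[0,0,.09],q); st("above")
f=eyes.grab_frame("side"); 
hit=env.movel(k,.1,guard=8); st(f"down {hit}")
g=eyes.grab_frame("side"); t=eyes.grab_frame("top")
ims=[cv2.resize(x["frame"][150:270,200:330,::-1],None,fx=3,fy=3,interpolation=cv2.INTER_CUBIC) for x in(g,t)]
cv2.imwrite("pics/k.png",np.hstack(ims))
E
```

```text
mid 1.07 [ 0.3399 -0.2609  0.23  ] [ 0.4  0.3 -0.1] 1.001 0.0
above 2.12 [ 0.5215 -0.0824  0.1437] [ 0.9  0.2 -0.2] 1.005 0.0
down False 3.23 [ 0.522  -0.0812  0.0539] [-0.8 -0.6  0.7] 0.998 0.0
```

View pics/k.png

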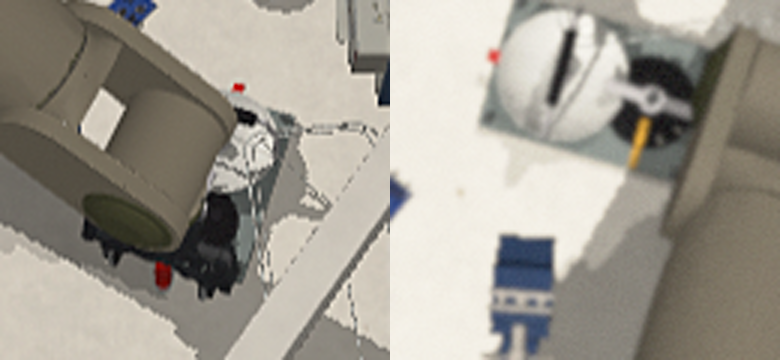

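The left (side) half shows the red knob at (163,272), between the two open fingers, and no contact has registered. Next I close on the knob and swing the lever.

```bash
python3 - <<'E'
from bench import env, kinematics, monitor, eyes
from h import *
def st(t):
    s=monitor.sense(); print(t,round(s["clock"],2),s["position"].round(4),s["contact_force"].round(1),round(s["finger_gap"],3),round(s["gripper_force"],1))
env.close_gripper(20); st("closed")
for th in np.linspace(P[3],np.pi/2,10)[1:]:
    env.movel(stand(P,knob(th))[0]-[0,0,HP],.09,frame=quat(YAW-th)); st(round(th,2))
env.release(); st("rel")
k=stand(P,knob(np.pi/2))[0]-[0,0,HP]
env.movel(k+[0,0,.13],.15); st("up")
# back off sideways toward robot for a clear view
env.reach([.33,-.16,.25],quat(YAW-np.pi/2)); st("away")
d={n:eyes.grab_frame(n) for n in("top","side")}; pickle.dump(d,open("f1.pkl","wb"))
a=cv2.resize(d["top"]["frame"][140:220,225:325,::-1],None,fx=4,fy=4,interpolation=cv2.INTER_CUBIC)
b=cv2.resize(d["side"]["frame"][170:250,230:330,::-1],None,fx=4,fy=4,interpolation=cv2.INTER_CUBIC)
cv2.imwrite("pics/l.png",np.hstack([a,b]))
E
```

```text
closed 3.96 [ 0.5217 -0.0812  0.0534] [-0.3 -1.3  0.9] 0.179 21.9
0.24 4.28 [ 0.508  -0.0746  0.0534] [-0.2  0.9  1.4] 0.18 21.9
0.41 4.59 [ 0.4961 -0.0662  0.0534] [0.3 0.6 1.6] 0.181 22.0
0.57 4.91 [ 0.4855 -0.0558  0.0534] [1.3 2.  1.6] 0.178 22.0
0.74 5.22 [ 0.4768 -0.0439  0.0534] [1.6 2.7 2.2] 0.18 22.0
0.91 5.54 [ 0.4701 -0.0306  0.0534] [2.9 2.6 1.8] 0.177 22.0
1.07 5.86 [ 0.4657 -0.0163  0.0534] [4.2 2.3 1.1] 0.179 22.0
1.24 6.17 [ 0.4637 -0.0015  0.0534] [4.  2.  1.6] 0.182 21.9
1.4 6.49 [0.4642 0.0134 0.0534] [5.5 0.6 0.8] 0.176 21.9
1.57 6.81 [0.4672 0.028  0.0534] [4.7 0.4 1.4] 0.186 21.9
rel 7.49 [0.4666 0.0285 0.0533] [-0.1 -0.9  0.3] 1.003 0.0
up 8.51 [0.4662 0.0286 0.1825] [-0.3  0.4 -0.3] 0.998 0.0
away 9.47 [ 0.3303 -0.1596  0.2496] [ 0.8  0.2 -0.1] 0.997 0.0
```

View pics/l.png

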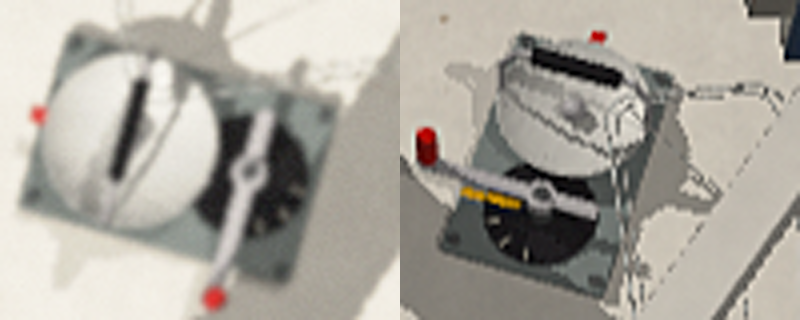

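Both halves show the lever lying along the yellow line: knob at (214,298) and hinge at (251,171) in the top half. Next I measure its angle numerically, using the known knob position to check the camera bias.

```bash
python3 - <<'E'
from h import *
def cen(f,mask,box):
    x,y,w,h=box; m=mask.astype(np.uint8)[y:y+h,x:x+w]; n,l,s,c=cv2.connectedComponentsWithStats(m); i=1+np.argmax(s[1:,4]); return c[i]+[x,y],s[i].tolist()
def red(I): I=I.astype(int); return (I[...,0]>130)&(I[...,1]<90)&(I[...,2]<90)
def dark(I): return I.max(2)<70
d1=pickle.load(open("f1.pkl","rb")); d0=pickle.load(open("f0.pkl","rb"))
T=d1["top"]; S=d1["side"]; I=T["frame"]
k,s=cen(T,red(I),(260,195,40,35)); tab,_=cen(T,red(I),(225,155,15,25)); bar,sb=cen(T,dark(I),(245,155,20,35)); y,_=cen(T,red(I)*0+((d0["top"]["frame"].astype(int)[...,0]>180)&(d0["top"]["frame"].astype(int)[...,2]<110)),(270,180,30,30))
hin=np.array([225+251/4,140+171/4]); hook=np.array([225+267/4,140+112/4])
print("px",k,s,tab,bar,sb,y)
W={n:onplane(T,u,z) for n,u,z in(("knob",k,.088),("tab",tab,.036),("bar",bar,.104),("yel",y,.014),("hinge",hin,.049),("hook",hook,.046))}
c,sn=np.cos(YAW),np.sin(YAW); Rm=np.array([[c,sn],[-sn,c]])
for n,w in W.items(): print(n,w.round(4),"stand",(Rm@(w[:2]-P[:2])).round(4))
Is=S["frame"]; ks,_=cen(S,red(Is),(225,195,30,35)); bs,q=cen(S,dark(Is),(258,178,32,18)); ts,_=cen(S,red(Is),(270,172,20,14)); print("side",ks,bs,q,ts)
def tri(a,b):
    (c1,d1),(c2,d2)=ray(T,a),ray(S,b); A=np.c_[d1,-d2]; t=np.linalg.lstsq(A,c2-c1,rcond=None)[0]; p1,p2=c1+t[0]*d1,c2+t[1]*d2; return (p1+p2)/2,np.linalg.norm(p1-p2)
for n,a,b in(("bar",bar,bs),("tab",tab,ts),("knob",k,ks)): print(n,tri(a,b))
for z in(.096,.104): w=onplane(S,bs,z); print("side bar",z,w.round(4))
w=onplane(S,ks,.074); print("side knob",w.round(4),(Rm@(w[:2]-P[:2])).round(4))
w=onplane(S,ts,.036); print("side tab",w.round(4),(Rm@(w[:2]-P[:2])).round(4))
E
```

```text
px [278.41176471 214.11764706] [17, 17, 4, 5, 17] [234.  168.5] [256.75438596 172.43859649] [8, 6, 8, 23, 57] [282.25    197.96875]
knob [0.466  0.0291 0.088 ] stand [-0.0908 -0.0846]
tab [0.5922 0.1493 0.036 ] stand [-0.0034  0.0662]
bar [0.5741 0.0861 0.104 ] stand [-0.003   0.0004]
yel [0.5124 0.0155 0.014 ] stand [-0.0425 -0.0847]
hinge [0.552  0.0022 0.049 ] stand [-0.0007 -0.0864]
hook [ 0.5927 -0.009   0.046 ] stand [ 0.0415 -0.0857]
side [236.21428571 203.35714286] [272.86792453 185.98113208] [2, 1, 26, 13, 106] [279.14285714 178.71428571]
bar (array([0.57414299, 0.08607085, 0.10097235]), np.float64(0.0005134657942471892))
tab (array([0.59326043, 0.14949791, 0.03571406]), np.float64(0.0020574925430642864))
knob (array([0.46666344, 0.02932655, 0.09021986]), np.float64(0.0013504110224891296))
side bar 0.096 [0.574  0.0888 0.096 ]
side bar 0.104 [0.5738 0.0843 0.104 ]
side knob [0.4662 0.0377 0.074 ] [-0.093  -0.0763]
side tab [0.5943 0.1496 0.036 ] [-0.0015  0.067 ]
```

```bash
python3 - <<'E'
from bench import env, kinematics, monitor, eyes
from h import *
def st(t):
    s=monitor.sense(); print(t,round(s["clock"],2),s["position"].round(4),s["contact_force"].round(1),s["ft_torque"].round(2),round(s["finger_gap"],3),round(s["gripper_force"],1))
q=quat(YAW-np.pi/2); b=stand(P,[-.0025,.0003,.096-HP])[0]
env.reach(b+[0,0,.1],q); st("above")
print(env.movel(b,.07,guard=6)); st("down")
env.close_gripper(45); st("closed"); env.hold(.5)
env.movel(b+[0,0,.012],.02); st("12mm")
d={n:eyes.grab_frame(n) for n in("side","top")}
env.movel(b+[0,0,.100],.04); env.hold(.5); st("up")
d2={n:eyes.grab_frame(n) for n in("side","top")}
f=lambda x,y,w,h:cv2.resize(x["frame"][y:y+h,x_:x_+w,::-1],None,fx=4,fy=4,interpolation=cv2.INTER_CUBIC)
x_=225; a=f(d2["top"],130,100,100,0) if 0 else None
ims=[cv2.resize(d2[n]["frame"][140:240,220:320,::-1],(400,400),interpolation=cv2.INTER_CUBIC) for n in("top","side")]
cv2.imwrite("pics/up.png",np.hstack(ims))
E
```

```text
above 10.9 [0.5745 0.085  0.1778] [ 0.  -0.3 -0.4] [ 0.03 -0.01 -0.04] 1.001 0.0
False
down 12.47 [0.5748 0.0858 0.0777] [0.2 0.1 1. ] [ 0.03  0.06 -0.  ] 0.999 0.0
closed 13.14 [0.5745 0.0858 0.0774] [-0.8 -1.4  0.8] [-0.13  0.13 -0.02] 0.132 44.4
12mm 14.39 [0.5745 0.0859 0.0892] [ 0.7  0.5 -3.2] [0.03 0.02 0.  ] 0.13 43.8
up 17.34 [0.5746 0.0858 0.1773] [-0.5 -0.6 -2. ] [0.01 0.03 0.04] 0.13 43.8
```

View pics/up.png

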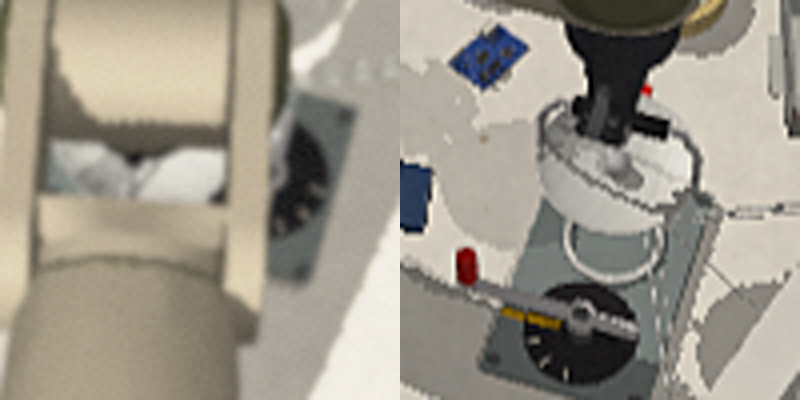

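In the side half the dish is lifted clear of the seat ring at (612,245), level, with the ball in the middle at (617,160). Next is the quarter turn.

```bash
python3 - <<'E'
from bench import env, kinematics, monitor, eyes
from h import *
def st(t):
    s=monitor.sense(); print(t,round(s["clock"],2),s["position"].round(4),s["contact_force"].round(1),round(s["finger_gap"],3),round(s["gripper_force"],1),s["joints"].round(3))
st("s"); b=stand(P,[-.0025,.0003,.196-HP])[0]
j=monitor.sense()["joints"]; qt=kinematics.ik(b,quat(YAW)); print(np.round(qt-j,3))
for a in np.linspace(0,1,7)[1:]:
    env.set_joints(j+a*(qt-j)); st(round(a,2))
env.hold(1.5); st("end")
d=eyes.grab_frame("side"); env.hold(.4); e=eyes.grab_frame("side")
cv2.imwrite("pics/end.png",np.hstack([cv2.resize(x["frame"][150:250,220:320,::-1],(400,400),interpolation=cv2.INTER_CUBIC) for x in(d,e)]))
E
```

```text
s 17.44 [0.5746 0.0858 0.1773] [ 0.1 -0.8 -2.4] 0.131 43.8 [-0.053  0.479  1.401  0.     1.262  1.802]
[ 0.    -0.    -0.    -0.     0.    -1.571]
0.17 17.8 [0.5746 0.0858 0.1773] [-0.4 -0.3 -3.1] 0.133 43.8 [-0.053  0.479  1.401  0.     1.262  1.544]
0.33 18.16 [0.5745 0.0858 0.1773] [ 0.1  0.3 -2.9] 0.135 43.8 [-0.053  0.479  1.401  0.     1.262  1.284]
0.5 18.52 [0.5745 0.0858 0.1773] [ 0.1 -0.2 -3. ] 0.133 43.8 [-0.053  0.479  1.401  0.     1.262  1.023]
0.67 18.88 [0.5746 0.0858 0.1773] [ 0.1 -0.1 -3. ] 0.129 43.8 [-0.053  0.479  1.401  0.     1.261  0.762]
0.83 19.23 [0.5746 0.0858 0.1773] [ 0.3 -1.1 -2.5] 0.134 43.8 [-0.053  0.479  1.401  0.     1.262  0.5  ]
1.0 19.59 [0.5746 0.0859 0.1773] [ 0.4  0.7 -2.7] 0.13 43.8 [-0.053  0.479  1.401  0.     1.262  0.238]
end 21.09 [0.5746 0.0859 0.1773] [ 1.1 -0.1 -3. ] 0.13 43.8 [-0.053  0.479  1.401 -0.     1.262  0.231]
```

View pics/end.png

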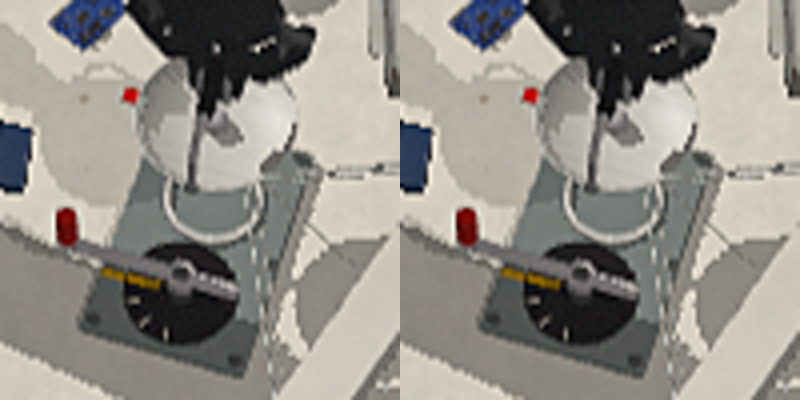

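Both frames match: the tab at (130,95) points along the stand's -x, the dish hangs level over the seat ring, and the lever lies along the yellow line. The bail mostly hides the ball. I'll hold a little longer so it settles, then hand in.

```bash
python3 -c "
from bench import env,job
env.hold(3); print(job.hand_in())"
```

```text
the job is handed in; nothing more can be done
None
```

I handed the job in: the lever is on its 90 degree line to within about 1 degree, and the dish is held level and still about 10 cm above its seat, a quarter turn anticlockwise; the ball was central before the turn, but the bail mostly hid it in the last pictures.

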